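# Stand the key display board up and lock it with its keeper

## Task

The little yellow key display board on the counter has slumped back in its wooden stand. Without taking it out of the slot, tip it upright against the two steel uprights, then put the red keeper block, foot down, into the gap left behind the board and press it fully home, so that its shoulders are flush with the wooden rim and the board stays upright. Leave the polish jar, the brush and the polish tin where they are.

Things in the scene. Friction and masses are not known exactly. Their poses are not given: they have to be found in the camera images.
- stand: Fixed wooden stand, 80 (x) x 186 (y) x 55 mm; origin: centre of underside, z up. Slot along y, open on top: x -22 to 22, y -83 to 83, floor at z = 10, rim at 55 mm. On the front (+x) rim two steel uprights, 18 mm wide, centred at y = -60 and 60, up to z = 100; their faces to the slot are level with its front wall (x = 22). Front faces away from the robot, within 30 degrees.
- board: Loose yellow board, keys on its front (+x) face: 18 thick (x), 160 wide (y), 105 mm high (z), 0.2 to 0.42 kg; origin: centre of its bottom face, z up the board. Starts with its bottom in the slot, leaning 32 degrees back (to the stand's -x) on the rear rim, top rear edge 98 mm high and 50 mm behind the stand's origin. Upright at home: origin at x = 12, z = 10 mm of the stand, top at 115 mm.
- keeper: Loose red block standing on its foot: body 22 (x) x 60 (y) x 45 mm (z), lowest 9 mm narrowing to 16 x 54; on top a tab 12 (x) x 30 (y), centred at x = -5, from z = 45 (shoulders) to 100 mm; 0.12 kg. Origin: centre of foot, z up. Hold the tab across its 30 mm (along y): the board leaves no room for a finger in front. Goes in either way round, its y along the slot; home: origin 10 mm high.
- gap (a point): Fixed point: middle of the gap that the upright board leaves behind it, at rim height (55 mm above the counter; stand frame x = -9, y = 0). The gap is 26 (x) x 166 (y) mm and 45 mm deep; the keeper may sit anywhere within 50 mm of its middle along y.
- polish_jar: Bystander: polish jar, 56 mm across, 65 mm high, blue label and black cap; origin under its centre. Its place may be swapped with the keeper's.
- brush: Bystander: shoe brush 150 x 48 x 44 mm, wooden back up, black bristles; origin under its centre.
- polish_tin: Bystander: flat round tin, 76 mm across, 28 mm high, brown lid; origin under its centre.

How it is judged:
By the outcome, as a careful person would: the job done as asked, in the order asked, and still so for the second after the job is handed in, with the robot touching nothing.
It also fails if it takes over 64 s, if anything falls off the work surface, if the arm or the gripper's body presses on something with over 40 N, if the wrist force passes 120 N, or if a joint passes its speed limit or range.

## Robot

A 6-joint arm with a two-finger parallel gripper is mounted at the origin on the work surface. World frame = base frame: x ahead of the robot, y to its left, z up, the work surface at z = 0. Lengths are in m, angles in rad, forces in N, time in s.
With the tool pointing down it reaches from about 0.35 to 0.875 m from the base axis. Payload 4.2 kg.
Tool frame: the origin (TCP) lies at the very end of the fingers, on their centre line; the grasp point (between the pads) lies 19 mm behind it (ctrl.tcp_to_grasp is the z of the grasp point in the tool frame, in m); z points along the fingers, y is the line along which they close (so a half turn about z gives the same grasp; the last joint's range is limited). The gripper opens to 87 mm and grips with 3 to 60 N. Pads are 19 mm wide; open, the fingers measure 117 mm over their backs; the gripper's body (75 mm by 190 mm) begins 51 mm behind the grasp point.
Start: joints at [1.403, 0.385, 0.008, 0, -1.194, -0.259], TCP at [0.259, 0.569, 0.191] pointing down, gripper open.
Joint ranges: [-3.14, 3.14], [-1.21, 2.06], [-1.07, 1.41], [-3.16, 2.05], [-2.99, -0.16], [-3.1, 3.1]. Speed limits (rad/s): [2.79, 2.79, 3.14, 3.14, 3.14, 3.14].

## Interface

Orientations are given as a unit quaternion [w, x, y, z].
In Python, from cell import readout, vision, workorder, ctrl gives the robot as it stands.
- The arm moves only by the tool play_rows, never from a script. Its argument "motion" is a list of rows, each an object of numbers: "x", "y", "z": the shift along the tool's x, y, z in cm; "rx", "ry", "rz": the turn, a rotation vector about the tool's x, y, z in rad. In form: [{"x": .., "y": .., "z": .., "rx": .., "ry": .., "rz": ..}, ...]. A call has 1 to 10 rows; each row shifts and turns the commanded pose from where the row before left it, along the tool's axes as they then stand; what a row does not reach is not made up. A row lasts 1/8 s, in which the tool goes at most 62.5 mm and 10.7 degrees, less where a joint would pass 70% of its speed; a pose out of reach is approached as far as the arm can. A call is refused whole if a number of a shift passes 6.25 or a number of a turn 0.188, either way. A call with a gripper value outside its range is refused whole. "fingers" is the opening, from -1 (shut) to 1 (fully open), set as the call begins (left out, the last holds). The fingers move at their own pace and stop on an object; "force" is the grip in N (left out, the last holds). Time passes only in rows, so rows that do not move let the fingers close. It gives the time, the measured TCP pose, the force, the opening and the grip force at its end, in the units of the state.
- readout.get_state(): the state, without advancing time (a new reading comes with each control period).
- vision.read_camera(name): name is "scene" or "side" or "wrist"; returns the picture (420x560x3 uint8, red, green, blue); there is no depth.
- vision.camera_params(name): a dict with "fovy" (degrees; the focal length in pixels is half the picture's height over the tangent of half this angle, whatever the lens; pixels are square), "cx", "cy" (the principal point, pixels), "rvec" (rotation vector, rad) and "tvec" (3), from world to camera coordinates, as OpenCV has them. Camera axes: x right, y down, z forward; pixel columns grow to the right and rows downward; lengths in m; the calibration is good to about 2 mm. A picture is of the moment at which its call begins: read the wrist's pose just before it. camera_params takes no time and is no camera call; for the wrist camera it gives the pose at the moment of the call.
- workorder.hand_in(): hands the job in; it is judged then, once.
The state is a dict: "t": time; "joint_pos": joint angles; "dq": joint speeds; "joint_efforts": joint torques, N m; "eef_pos": TCP position; "orientation": TCP orientation; "contact_force": force on the tool from outside, world axes, zero at the start; "moment": the same for the moment, N m; "opening": finger opening in m; "gripper_force": force on a finger pad.
Only numpy, scipy, OpenCV 4.12 (cv2) and the standard library are available. Lean on these libraries where they do the work, as an engineer would, in place of code of your own. Each camera call takes 0.05 s, during which the arm holds its last target. There are 200 camera calls.

## Working session

There is one attempt and no reset: what is moved stays moved. The work goes in short steps, Python scripts to look and compute and a tool call to move; the robot and the scene stay as the last step left them, time stands still between calls to the robot, and variables do not carry over. Pictures are saved under pics/ and viewed, at most 10 in all, crops included, and the job is handed in when it is done.

Besides the shell and the picture viewer there is one more tool, called after ">>>" as name(argument=value, ...) on one line, values as JSON. play_rows: Moves the arm, as the interface text tells. Its arguments: {"type":"object","properties":{"motion":{"type":"array"},"fingers":{"type":"number"},"force":{"type":"number"}},"required":["motion"]}

```bash
mkdir -p pics; ls; python3 - <<'E'
from cell import readout, vision, workorder, ctrl
import cv2,numpy as np
print(ctrl.tcp_to_grasp, readout.get_state())
ims=[]
for n in("scene","side"):
    im=vision.read_camera(n); cv2.imwrite(f"pics/{n}0.png",im[:,:,::-1]); p=vision.camera_params(n); print(n,p)
E
```

```text
pics
-0.0187 {'t': 0.0, 'joint_pos': array([ 1.40263221e+00,  3.85533254e-01,  6.56424104e-03, -4.81750575e-04,
       -1.19401257e+00, -2.58594759e-01]), 'dq': array([-0.00027912,  0.00050865, -0.00147291, -0.00057511, -0.00077699,
       -0.00076148]), 'joint_efforts': array([-6.28467242e-04, -3.90665352e+01,  1.87407446e+01,  4.22017962e+00,
        1.09317707e-02, -1.83534021e-04]), 'eef_pos': array([0.25841234, 0.56830328, 0.19015223]), 'orientation': array([ 1.10162928e-03,  9.77301422e-01, -2.11850621e-01, -1.74266147e-04]), 'contact_force': array([-0.29121339, -0.36413092, -0.70595343]), 'moment': array([-0.01355151,  0.00392832,  0.01889014]), 'gripper_force': 0.0, 'opening': 0.08691397916272678}
scene {'fovy': 48.02376198443925, 'cx': 274.402725629849, 'cy': 218.40921549541008, 'rvec': array([ 1.21350988,  2.42723724, -0.82014068]), 'tvec': array([ 0.33579395, -0.31684869,  1.71061207])}
side {'fovy': 45.7451689034128, 'cx': 280.11230022625017, 'cy': 212.22579377541322, 'rvec': array([ 0.19540948, -2.77604456,  1.31621375]), 'tvec': array([0.5840355 , 0.08517078, 1.08220001])}
```

View pics/scene0.png

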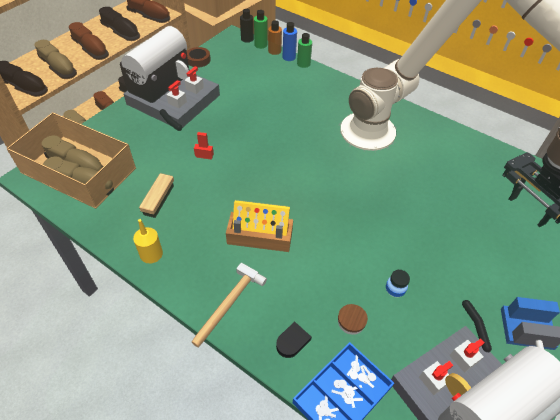

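View pics/side0.png

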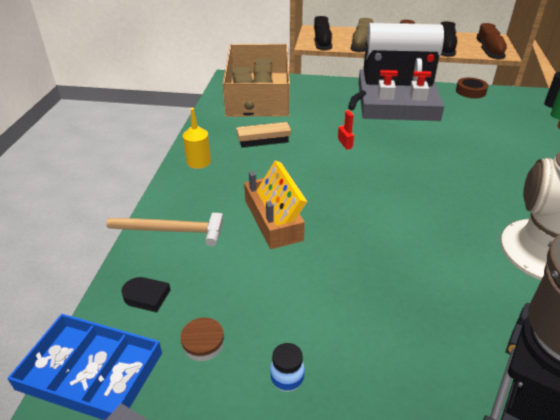

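The scene view shows the stand at about (260,228), the red keeper at (203,146), the jar at (398,283), the tin at (353,318) and the brush at (157,194). In the side view the stand is at (273,210) and the keeper at (347,130). Next I'll enlarge the stand and keeper for precise clicks.

```bash
cat > h.py <<'E'
import numpy as np,cv2
from scipy.optimize import least_squares
from scipy.spatial.transform import Rotation as R
from cell import readout, vision, ctrl
def cam(n):
    p=vision.camera_params(n); f=210/np.tan(np.radians(p["fovy"]/2))
    return np.array([[f,0,p["cx"]],[0,f,p["cy"]],[0,0,1]]),p["rvec"],p["tvec"]
def proj(c,P): return cv2.projectPoints(np.float64(P).reshape(-1,1,3),c[1],c[2],c[0],None)[0][:,0]
def ray(c,uv,z):
    M=cv2.Rodrigues(c[1])[0]; d=M.T@np.linalg.inv(c[0])@[*uv,1]; o=-M.T@c[2]
    return o+d*(z-o[2])/d[2]
def place(q,P): # q=x,y,yaw
    return R.from_rotvec([0,0,q[2]]).apply(P)+[q[0],q[1],0]
def state():
    s=readout.get_state(); print({k:np.round(s[k],4) for k in("t","eef_pos","orientation","contact_force","opening","gripper_force","joint_pos")}); return s
E
python3 - <<'E'
from h import *
def crop(n,x,y,w,h,s): 
    im=cv2.imread(f"pics/{n}0.png")[y:y+h,x:x+w]; return cv2.resize(im,None,fx=s,fy=s,interpolation=cv2.INTER_CUBIC)
a=np.hstack([crop("scene",220,195,80,60,5),crop("side",240,155,80,100,4)[:300]])
b=np.hstack([crop("scene",180,125,50,38,8)[:300,:400],crop("side",325,100,50,38,8)[:300,:400]])
print(a.shape,b.shape)
c=np.hstack([crop("side",240,155,80,100,4)[300:,:320]])
W=max(a.shape[1],b.shape[1]);pad=lambda i:cv2.copyMakeBorder(i,0,0,0,W-i.shape[1],0)
cv2.imwrite("pics/c1.png",np.vstack([pad(a),pad(b)])[:600])
cs,cd=cam("scene"),cam("side")
for nm,u,v,z in(("stand",(260,228),(273,210),.04),("keep",(203,155),(347,145),0),("jar",(398,290),(288,378),0),("tin",(353,318),(203,338),.028),("brush",(157,194),(263,134),.044)):print(nm,ray(cs,u,z).round(3),ray(cd,v,z).round(3))
E
```

```text
(300, 720, 3) (300, 800, 3)
stand [ 0.605 -0.023  0.04 ] [ 0.608 -0.01   0.04 ]
keep [ 0.453 -0.388  0.   ] [ 0.451 -0.38   0.   ]
jar [0.52  0.395 0.   ] [0.521 0.386 0.   ]
tin [0.683 0.342 0.028] [0.677 0.346 0.028]
brush [ 0.696 -0.353  0.044] [ 0.686 -0.333  0.044]
```

View pics/c1.png

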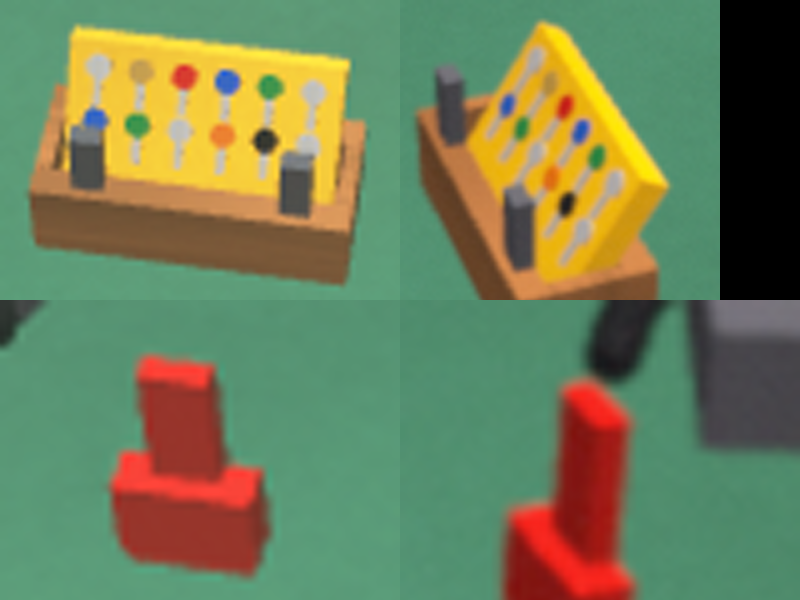

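```bash
python3 - <<'E'
from h import *
cs,cd=cam("scene"),cam("side")
S=lambda u,v:(0,220+(u-2)/5,195+(v-2)/5)
D=lambda u,v:(1,240+(u-401.5)/4,155+(v-1.5)/4)
KS=lambda u,v:(0,180+(u-3.5)/8,125+(v-303.5)/8)
KD=lambda u,v:(1,325+(u-403.5)/8,100+(v-303.5)/8)
def fit(pts,q0):
    P=np.array([p for p,_ in pts])/1000; O=[o for _,o in pts]
    def r(q):
        W=place(q,P); a=[proj(cs,W),proj(cd,W)]
        return np.concatenate([a[o[0]][i]-o[1:] for i,o in enumerate(O)])
    s=least_squares(r,q0,loss="soft_l1"); print(s.x.round(4),np.degrees(s.x[2]).round(1)); print(r(s.x).reshape(-1,2).round(1).tolist())
    return s.x
st=[((40,-93,55),S(32,190)),((40,93,55),S(355,233)),((40,93,0),S(345,285)),((40,-93,0),S(38,243)),((-40,93,55),S(366,122)),((-40,-93,55),S(58,88)),((40,-93,55),D(417,113)),((-40,93,55),D(657,265))]
q=fit(st,[.6,-.02,0])
kp=[((11,-30,45),KS(112,488)),((11,30,45),KS(255,507)),((-11,-30,45),KS(123,455)),((-11,30,45),KS(265,470)),((1,-15,100),KS(138,380)),((1,15,100),KS(207,388)),((-11,-15,100),KS(148,355)),((-11,15,100),KS(215,365)),
((1,-15,100),KD(565,388)),((-11,15,100),KD(630,418)),((-11,-15,100),KD(585,376)),((1,15,100),KD(603,428)),((11,-30,45),KD(508,512))]
fit(kp,[.45,-.385,0])
print(place(q,np.array([[-.009,0,.055]])))
E
```

```text
[ 0.6089 -0.0211  0.4979] 28.5
[[-0.6, 0.5], [-0.8, -0.1], [0.4, 0.3], [-0.6, 0.8], [0.2, 0.1], [-0.3, -0.6], [0.3, -0.0], [1.2, 1.7]]
[ 0.4566 -0.3797  0.4969] 28.5
[[-0.4, 0.3], [-0.6, -0.1], [-0.1, -0.0], [-0.4, 0.0], [-0.4, -0.1], [0.0, -0.1], [-0.7, 0.6], [-0.2, 0.3], [-0.0, 0.5], [0.7, 0.9], [1.4, 1.2], [0.1, 0.4], [0.1, 0.7]]
[[ 0.60103795 -0.02539945  0.055     ]]
```

```bash
cat >> h.py <<'E'
ST=np.array([.6089,-.0211,.4979]); KP=np.array([.4566,-.3797,.4969])
def plan(target,yaw,n):
    """rows (cm, rad; rounded) from present pose to TCP target, tool down, tool x at yaw"""
    s=readout.get_state(); p=s["eef_pos"]; q=s["orientation"]; T=R.from_quat(np.r_[q[1:],q[0]])
    G=R.from_euler("z",yaw)*R.from_euler("x",np.pi)
    rv=(T.inv()*G).as_rotvec(); p0=p.copy(); T0=T; out=[]
    for i in range(1,n+1):
        d=np.round(T.inv().apply(p0+(np.array(target)-p0)*i/n-p)*100,2); w=np.round((T.inv()*(T0*R.from_rotvec(rv*i/n))).as_rotvec(),3)
        out.append(np.r_[d,w]); p=p+T.apply(d/100); T=T*R.from_rotvec(w)
    for r in out: print("{"+",".join(f'"{k}":{v:g}' for k,v in zip(("x","y","z","rx","ry","rz"),r) if v)+"}",end=",")
    print("\nend",p.round(4))
E
python3 - <<'E'
from h import *
t=place(ST,np.array([[-.09,0,.17]]))[0]; print(t); plan(t,ST[2]-np.pi,14)
E
```

```text
[ 0.52982713 -0.06408234  0.17      ]
{"x":3.64,"y":3.31,"z":0.15,"rz":0.158},{"x":4.11,"y":2.7,"z":0.15,"rz":0.159},{"x":4.48,"y":2.01,"z":0.16,"rz":0.158},{"x":4.75,"y":1.28,"z":0.15,"ry":-0.001,"rz":0.158},{"x":4.89,"y":0.52,"z":0.14,"rz":0.159},{"x":4.9,"y":-0.26,"z":0.15,"rz":0.158},{"x":4.81,"y":-1.04,"z":0.15,"rz":0.158},{"x":4.58,"y":-1.77,"z":0.14,"rz":0.159},{"x":4.25,"y":-2.48,"z":0.15,"ry":-0.001,"rz":0.158},{"x":3.8,"y":-3.12,"z":0.14,"rx":0.001,"rz":0.158},{"x":3.27,"y":-3.67,"z":0.15,"rz":0.159},{"x":2.64,"y":-4.15,"z":0.15,"rz":0.158},{"x":1.96,"y":-4.51,"z":0.14,"rz":0.158},{"x":1.22,"y":-4.76,"z":0.15,"rz":0.159},
end [ 0.5298 -0.0641  0.17  ]
```

>>> play_rows(motion=[{"x": 3.6,"y": 3.3,"z": 0.15,"rz": 0.158},{"x": 4.1,"y": 2.7,"z": 0.15,"rz": 0.158},{"x": 4.5,"y": 2.0,"z": 0.15,"rz": 0.158},{"x": 4.75,"y": 1.3,"z": 0.15,"rz": 0.158},{"x": 4.9,"y": 0.5,"z": 0.15,"rz": 0.158},{"x": 4.9,"y": -0.25,"z": 0.15,"rz": 0.158},{"x": 4.8,"y": -1.05,"z": 0.15,"rz": 0.158},{"x": 4.6,"y": -1.8,"z": 0.15,"rz": 0.158},{"x": 4.25,"y": -2.5,"z": 0.15,"rz": 0.158},{"x": 3.8,"y": -3.1,"z": 0.15,"rz": 0.158}], fingers=-1, force=20)

```text
invalid input at $.motion[0]: expected keys x, y, z, rx, ry, rz
```

>>> play_rows(motion=[{"x": 3.25,"y": -3.7,"z": 0.15,"rz": 0.159},{"x": 2.65,"y": -4.15,"z": 0.15,"rz": 0.158},{"x": 1.95,"y": -4.5,"z": 0.15,"rz": 0.158},{"x": 1.2,"y": -4.75,"z": 0.15,"rz": 0.159},{},{}])

```text
invalid input at $.motion[0]: expected keys x, y, z, rx, ry, rz
```

```bash
python3 - <<'E'
from h import *
state(); t=place(ST,np.array([[-.09,0,.075]]))[0]; plan(t,ST[2]-np.pi,4)
im=vision.read_camera("wrist"); cv2.imwrite("pics/w1.png",im[:,:,::-1])
E
```

```text
{'t': np.float64(0.1), 'eef_pos': array([0.2585, 0.5684, 0.1903]), 'orientation': array([ 9.000e-04,  9.773e-01, -2.119e-01, -2.000e-04]), 'contact_force': array([-0.6307,  0.6768, -0.4356]), 'opening': np.float64(0.0872), 'gripper_force': np.float64(0.0), 'joint_pos': array([ 1.4026e+00,  3.8550e-01,  6.8000e-03, -4.0000e-04, -1.1940e+00,
       -2.5860e-01])}
{"x":12.72,"y":11.58,"z":2.91,"ry":-0.001,"rz":0.554},{"x":16.92,"y":3.15,"z":2.89,"rx":0.001,"rz":0.554},{"x":16.04,"y":-6.21,"z":2.89,"ry":-0.001,"rz":0.555},{"x":10.36,"y":-13.74,"z":2.88,"rz":0.554},
end [ 0.5298 -0.0641  0.075 ]
```

View pics/w1.png

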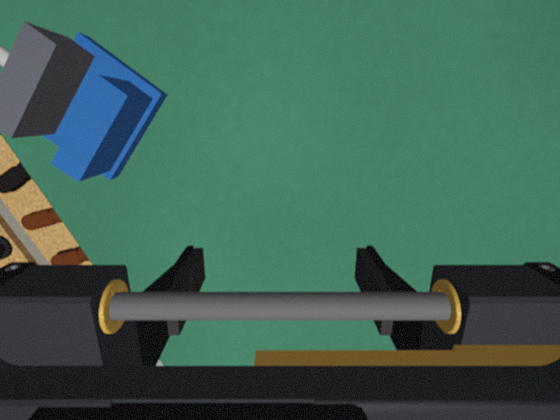

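The calls were refused because every row needs all six keys. The wrist picture is therefore still the start pose, with the finger tips at (195,255) and (365,255) and no task object in view. I'll resend the moves with full rows.

>>> play_rows(motion=[{"x": 3.6,"y": 3.3,"z": 0.15,"rx": 0,"ry": 0,"rz": 0.158},{"x": 4.1,"y": 2.7,"z": 0.15,"rx": 0,"ry": 0,"rz": 0.158},{"x": 4.5,"y": 2.0,"z": 0.15,"rx": 0,"ry": 0,"rz": 0.158},{"x": 4.75,"y": 1.3,"z": 0.15,"rx": 0,"ry": 0,"rz": 0.158},{"x": 4.9,"y": 0.5,"z": 0.15,"rx": 0,"ry": 0,"rz": 0.158},{"x": 4.9,"y": -0.25,"z": 0.15,"rx": 0,"ry": 0,"rz": 0.158},{"x": 4.8,"y": -1.05,"z": 0.15,"rx": 0,"ry": 0,"rz": 0.158},{"x": 4.6,"y": -1.8,"z": 0.15,"rx": 0,"ry": 0,"rz": 0.158},{"x": 4.25,"y": -2.5,"z": 0.15,"rx": 0,"ry": 0,"rz": 0.158},{"x": 3.8,"y": -3.1,"z": 0.15,"rx": 0,"ry": 0,"rz": 0.158}], fingers=-1, force=20)

```text
t: 1.4
eef_pos: [0.4538, 0.116, 0.1762]
orientation: [0.0, -0.535, 0.845, 0.0]
contact_force: [-1.0, 1.1, 0.1]
opening: 0.0021
gripper_force: 0.0
```

>>> play_rows(motion=[{"x": 3.25,"y": -3.7,"z": 0.15,"rx": 0,"ry": 0,"rz": 0.159},{"x": 2.65,"y": -4.15,"z": 0.15,"rx": 0,"ry": 0,"rz": 0.158},{"x": 1.95,"y": -4.5,"z": 0.15,"rx": 0,"ry": 0,"rz": 0.158},{"x": 1.2,"y": -4.75,"z": 0.15,"rx": 0,"ry": 0,"rz": 0.159},{"x": 0,"y": 0,"z": 0,"rx": 0,"ry": 0,"rz": 0},{"x": 0,"y": 0,"z": 0,"rx": 0,"ry": 0,"rz": 0}])

```text
t: 2.15
eef_pos: [0.5315, -0.0626, 0.1699]
orientation: [-0.0, -0.248, 0.969, 0.0]
contact_force: [-0.1, 0.1, -0.3]
opening: 0.0003
gripper_force: 0.0
```

```bash
python3 - <<'E'
from h import *
state(); t=place(ST,np.array([[-.09,0,.075]]))[0]; plan(t,ST[2]-np.pi,4)
im=vision.read_camera("wrist"); cv2.imwrite("pics/w2.png",im[:,:,::-1])
E
```

```text
{'t': np.float64(2.15), 'eef_pos': array([ 0.5315, -0.0626,  0.1699]), 'orientation': array([-5.000e-04, -2.478e-01,  9.688e-01,  2.000e-04]), 'contact_force': array([-0.1021,  0.1459, -0.338 ]), 'opening': np.float64(0.0003), 'gripper_force': np.float64(0.0), 'joint_pos': array([ 1.8570e-01,  2.5020e-01, -2.4440e-01, -4.0000e-04, -1.0771e+00,
       -1.2555e+00])}
{"x":0.05,"y":-0.01,"z":2.37,"rz":0.001},{"x":0.05,"y":-0.02,"z":2.37},{"x":0.06,"y":-0.01,"z":2.37,"ry":-0.001,"rz":0.001},{"x":0.05,"y":-0.01,"z":2.38,"rx":0.001,"rz":0.001},
end [ 0.5298 -0.064   0.075 ]
```

View pics/w2.png

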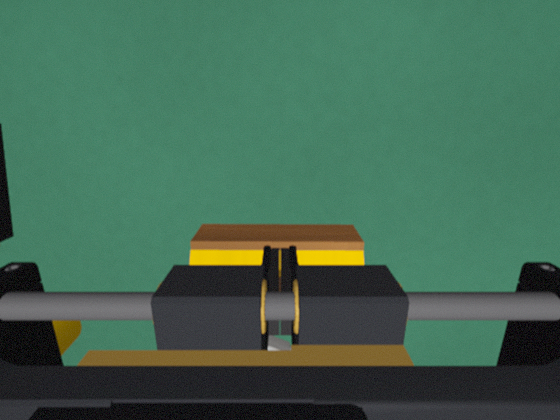

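The wrist picture shows the stand's rear wall as a brown strip from (192,240) to (362,240), level in the image, so the yaw is right. The yellow board is below it. I'll check my stand pose against this view.

```bash
python3 - <<'E'
from h import *
c=cam("wrist")
P=np.array([[-40,-93,0],[-40,93,0],[-40,-93,55],[-40,93,55],[-50,-80,98],[-50,80,98]])/1000
print(proj(c,place(ST,P)).round(0).tolist(), ray(c,(280,400),0)) 
im=cv2.imread("pics/w2.png"); print(im[215:266:2,215,::-1].tolist()); print(im[233,180:205:2,::-1].tolist(),im[233,350:375:2,::-1].tolist())
E
```

```text
[[204.0, 222.0], [354.0, 222.0], [192.0, 239.0], [366.0, 240.0], [193.0, 247.0], [365.0, 248.0]] [0.82352681 0.09887104 0.        ]
[[73, 131, 104], [69, 132, 105], [72, 131, 103], [73, 134, 105], [92, 115, 86], [111, 71, 38], [110, 72, 38], [106, 71, 43], [107, 70, 41], [101, 66, 34], [104, 71, 42], [101, 63, 38], [97, 63, 34], [133, 90, 48], [158, 112, 66], [156, 112, 65], [153, 106, 65], [188, 148, 59], [235, 199, 0], [235, 199, 0], [235, 198, 0], [235, 200, 0], [234, 197, 0], [236, 199, 0], [235, 198, 0], [134, 105, 37]]
[[75, 131, 106], [71, 130, 104], [74, 132, 106], [74, 130, 105], [74, 132, 105], [73, 132, 105], [75, 135, 108], [74, 130, 103], [97, 87, 57], [107, 67, 40], [107, 75, 48], [103, 69, 37], [104, 67, 39]] [[113, 78, 49], [110, 70, 38], [112, 77, 45], [112, 73, 39], [99, 102, 74], [70, 131, 106], [72, 129, 103], [72, 132, 105], [70, 130, 103], [66, 124, 99], [76, 132, 110], [76, 133, 107], [72, 129, 102]]
```

The predicted stand edges agree with the picture to about 2 px. Next I'll lower the closed fingers behind the board and push along stand +x.

>>> play_rows(motion=[{"x": 0,"y": 0,"z": 2.5,"rx": 0,"ry": 0,"rz": 0},{"x": 0,"y": 0,"z": 3.0,"rx": 0,"ry": 0,"rz": 0},{"x": 0,"y": 0,"z": 2.5,"rx": 0,"ry": 0,"rz": 0},{"x": 0,"y": 0,"z": 1.2,"rx": 0,"ry": 0,"rz": 0},{"x": -1.0,"y": 0,"z": 0,"rx": 0,"ry": 0,"rz": 0},{"x": -1.0,"y": 0,"z": 0,"rx": 0,"ry": 0,"rz": 0},{"x": -0.7,"y": 0,"z": 0,"rx": 0,"ry": 0,"rz": 0},{"x": -0.7,"y": 0,"z": 0,"rx": 0,"ry": 0,"rz": 0}])

```text
t: 3.2
eef_pos: [0.5626, -0.0459, 0.0788]
orientation: [0.001, -0.248, 0.969, -0.0]
contact_force: [-0.1, 0.6, 0.1]
opening: 0.0006
gripper_force: 0.0
```

>>> play_rows(motion=[{"x": -0.5,"y": 0,"z": 0,"rx": 0,"ry": 0,"rz": 0},{"x": -0.5,"y": 0,"z": 0,"rx": 0,"ry": 0,"rz": 0},{"x": -0.5,"y": 0,"z": 0,"rx": 0,"ry": 0,"rz": 0},{"x": -0.5,"y": 0,"z": 0,"rx": 0,"ry": 0,"rz": 0},{"x": -0.5,"y": 0,"z": 0,"rx": 0,"ry": 0,"rz": 0},{"x": -0.4,"y": 0,"z": 0,"rx": 0,"ry": 0,"rz": 0}])

```text
t: 3.95
eef_pos: [0.5875, -0.0322, 0.0782]
orientation: [-0.0, -0.248, 0.969, -0.0]
contact_force: [-0.1, 0.6, 0.5]
opening: 0.0005
gripper_force: 0.0
```

```bash
cat >>h.py <<'E'
def instand(p,q=None): return R.from_rotvec([0,0,-ST[2]]).apply(np.array(p)-[ST[0],ST[1],0])
E
python3 - <<'E'
from h import *
s=state(); print(instand(s["eef_pos"]).round(4), R.from_rotvec([0,0,-ST[2]]).apply(s["contact_force"]))
E
```

```text
{'t': np.float64(3.95), 'eef_pos': array([ 0.5875, -0.0322,  0.0782]), 'orientation': array([-0.    , -0.2478,  0.9688, -0.    ]), 'contact_force': array([-0.0941,  0.6123,  0.499 ]), 'opening': np.float64(0.0005), 'gripper_force': np.float64(0.0), 'joint_pos': array([ 0.2202,  0.4259, -0.2354,  0.    , -0.9095, -1.2902])}
[-0.0241  0.0004  0.0782] [0.20979719 0.58291874 0.49897628]
```

>>> play_rows(motion=[{"x": -0.35,"y": 0,"z": 0,"rx": 0,"ry": 0,"rz": 0},{"x": -0.35,"y": 0,"z": 0,"rx": 0,"ry": 0,"rz": 0},{"x": -0.3,"y": 0,"z": 0,"rx": 0,"ry": 0,"rz": 0},{"x": -0.2,"y": 0,"z": 0,"rx": 0,"ry": 0,"rz": 0},{"x": -0.2,"y": 0,"z": 0,"rx": 0,"ry": 0,"rz": 0},{"x": 0,"y": 0,"z": 0,"rx": 0,"ry": 0,"rz": 0}])

```text
t: 4.7
eef_pos: [0.5996, -0.0256, 0.0782]
orientation: [0.0, -0.248, 0.969, 0.0]
contact_force: [-0.5, 0.4, -0.4]
opening: 0.0004
gripper_force: 0.0
```

>>> play_rows(motion=[{"x": -0.15,"y": 0,"z": 0,"rx": 0,"ry": 0,"rz": 0},{"x": -0.15,"y": 0,"z": 0,"rx": 0,"ry": 0,"rz": 0},{"x": 0,"y": 0,"z": 0,"rx": 0,"ry": 0,"rz": 0}])

```text
t: 5.08
eef_pos: [0.6022, -0.0242, 0.0783]
orientation: [0.0, -0.248, 0.969, -0.0]
contact_force: [-0.0, -0.4, 0.7]
opening: 0.0002
gripper_force: 0.0
```

```bash
python3 - <<'E'
from h import *
s=state(); print(instand(s["eef_pos"]).round(4), R.from_rotvec([0,0,-ST[2]]).apply(s["contact_force"]))
a=vision.read_camera("scene"); b=vision.read_camera("side")
f=lambda im,x,y:cv2.resize(im[y:y+100,x:x+80],None,fx=5,fy=5,interpolation=cv2.INTER_CUBIC)
cv2.imwrite("pics/t1.png",np.hstack([f(a,220,165),f(b,235,155)])[:,:,::-1])
E
```

```text
{'t': np.float64(5.075), 'eef_pos': array([ 0.6022, -0.0242,  0.0783]), 'orientation': array([ 0.    , -0.2478,  0.9688, -0.    ]), 'contact_force': array([-0.0094, -0.3669,  0.6861]), 'opening': np.float64(0.0002), 'gripper_force': np.float64(0.0), 'joint_pos': array([ 0.2283,  0.4472, -0.1988,  0.    , -0.9248, -1.2982])}
[-0.0073  0.0005  0.0783] [-0.18345842 -0.31782339  0.68605565]
```

View pics/t1.png

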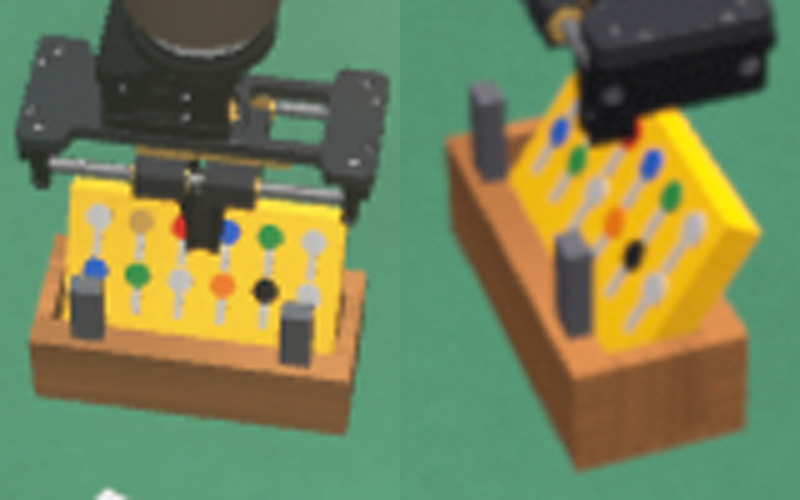

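The board has not moved: its top-left corner is still at (72,180) in the crop, and the finger appears at (205,245) in front of the keys. I'll compare the reported TCP with where it shows in the pictures.

```bash
python3 - <<'E'
from h import *
s=readout.get_state(); p=s["eef_pos"]
for n,o in(("scene",(220,165)),("side",(235,155))):
    c=cam(n)
    P=np.array([[-50,-80,98],[-50,80,98],[-35,-80,107.5],[-35,80,107.5],[21,-80,19.5],[40,93,55],[22,60,100]])/1000
    print(n,"tcp",(proj(c,p)-o)*5-([[0,0]] if n=="scene" else [[-400,0]]), ((proj(c,place(ST,P))-o)*5+([400,0] if n=="side" else 0)).round().tolist())
E
```

```text
scene tcp [[200.97392065 270.59775814]] [[76.0, 176.0], [348.0, 209.0], [70.0, 185.0], [346.0, 218.0], [59.0, 353.0], [349.0, 381.0], [298.0, 301.0]]
side tcp [[605.98248585 189.9172081 ]] [[632.0, 41.0], [764.0, 237.0], [602.0, 31.0], [731.0, 227.0], [495.0, 205.0], [576.0, 381.0], [588.0, 243.0]]
```

```bash
python3 - <<'E'
from h import *
s=readout.get_state(); 
c=[cam(n) for n in("scene","side")]
a=np.array([220+203/5,165+250/5]); b=np.array([235+208/5,155+140/5])
Pm=[k[0]@np.c_[cv2.Rodrigues(k[1])[0],k[2]] for k in c]
X=cv2.triangulatePoints(Pm[0],Pm[1],a,b); X=(X[:3]/X[3]).ravel(); print(X,instand(X),s["eef_pos"],s["joint_pos"],[ (proj(k,X)-o).round(1) for k,o in zip(c,(a,b))])
im=vision.read_camera("side"); f=cv2.resize(im[90:265,200:400],(800,700),interpolation=cv2.INTER_CUBIC)[:600]; cv2.imwrite("pics/t2.png",f[:,:,::-1])
E
```

```text
[ 0.60259439 -0.02249581  0.10436927] [-0.00620664  0.0017851   0.10436927] [ 0.60209453 -0.02423352  0.07823818] [ 2.28169554e-01  4.47136868e-01 -1.98980555e-01 -1.42870838e-05
 -9.24744045e-01 -1.29818961e+00] [array([[-0.1, -1.1]]), array([[-0.8,  1. ]])]
```

View pics/t2.png

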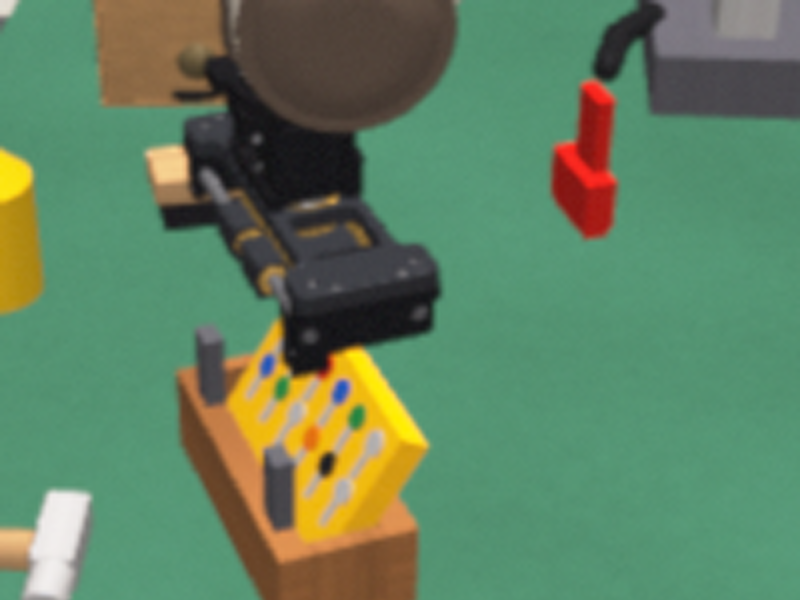

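The side view still shows the board leaning, with its top at (420,440) in the crop. The near end of the gripper hides the finger tips at (300,360). Next I'll check the tip height in the wrist picture.

```bash
python3 - <<'E'
from h import *
s=readout.get_state(); q=s["orientation"]; T=R.from_quat(np.r_[q[1:],q[0]])
c=cam("wrist"); print(c)
M=cv2.Rodrigues(c[1])[0]; o=-M.T@c[2]; print("cam in tool",T.inv().apply(o-s["eef_pos"]),"axes in tool",T.inv().apply(M))
for z in(0,-.019,-.03,-.05): print(z,proj(c,s["eef_pos"]+T.apply([[x,y,z] for x in(-.0095,.0095) for y in(-.0435,.0435)])).round().tolist())
im=vision.read_camera("wrist"); cv2.imwrite("pics/w3.png",im[:,:,::-1])
E
```

```text
(array([[312.15161949,   0.        , 279.44846133],
       [  0.        , 312.15161949, 210.02049823],
       [  0.        ,   0.        ,   1.        ]]), array([-1.50800872, -2.54817177, -0.39172944]), array([ 0.31166929, -0.49516699,  0.13006395]))
cam in tool [ 0.08286057 -0.00080395 -0.19448289] axes in tool [[ 1.28910461e-03  9.99999167e-01 -6.73427709e-05]
 [-9.53830742e-01  1.20936274e-03 -3.00342225e-01]
 [-3.00341894e-01  4.51406153e-04  9.53831507e-01]]
0 [[217.0, 253.0], [344.0, 254.0], [215.0, 227.0], [346.0, 227.0]]
-0.019 [[211.0, 267.0], [350.0, 267.0], [209.0, 238.0], [352.0, 239.0]]
-0.03 [[207.0, 275.0], [354.0, 276.0], [205.0, 246.0], [357.0, 246.0]]
-0.05 [[199.0, 294.0], [363.0, 294.0], [196.0, 262.0], [366.0, 262.0]]
```

View pics/w3.png

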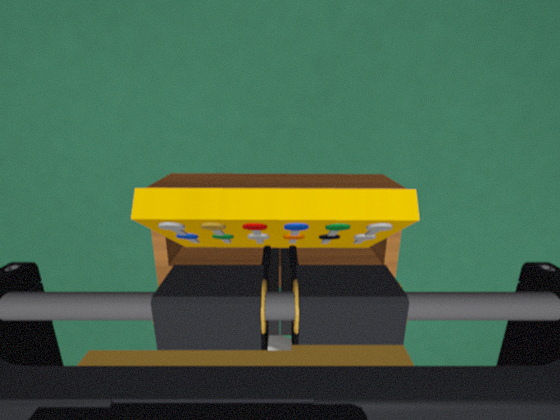

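The wrist view shows the finger tips at about (268,250) and (292,250), in front of the board's top edge (row 187 to 220). Both that and the scene view suggest the real tips end about 25-30 mm above the reported TCP, so the fingers passed over the board. I'll back off and touch the counter gently to settle it.

>>> play_rows(motion=[{"x": 0,"y": 0,"z": -2.5,"rx": 0,"ry": 0,"rz": 0},{"x": 0,"y": 0,"z": -2.5,"rx": 0,"ry": 0,"rz": 0},{"x": 4,"y": 0,"z": 0,"rx": 0,"ry": 0,"rz": 0},{"x": 4.5,"y": 0,"z": 0,"rx": 0,"ry": 0,"rz": 0},{"x": 2.5,"y": 0,"z": 2,"rx": 0,"ry": 0,"rz": 0},{"x": 0,"y": 0,"z": 4,"rx": 0,"ry": 0,"rz": 0},{"x": 0,"y": 0,"z": 3,"rx": 0,"ry": 0,"rz": 0},{"x": 0,"y": 0,"z": 1.5,"rx": 0,"ry": 0,"rz": 0},{"x": 0,"y": 0,"z": 0,"rx": 0,"ry": 0,"rz": 0}])

```text
t: 6.4
eef_pos: [0.5053, -0.0771, 0.0227]
orientation: [-0.001, -0.248, 0.969, -0.0]
contact_force: [0.3, -0.1, 0.9]
opening: 0.0007
gripper_force: 0.0
```

>>> play_rows(motion=[{"x": 0,"y": 0,"z": 0.5,"rx": 0,"ry": 0,"rz": 0},{"x": 0,"y": 0,"z": 0.5,"rx": 0,"ry": 0,"rz": 0},{"x": 0,"y": 0,"z": 0.3,"rx": 0,"ry": 0,"rz": 0}])

```text
t: 6.78
eef_pos: [0.5059, -0.077, 0.0104]
orientation: [0.0, -0.248, 0.969, -0.0]
contact_force: [-0.6, -0.6, -0.5]
opening: 0.0004
gripper_force: 0.0
```

>>> play_rows(motion=[{"x": 0,"y": 0,"z": 0.4,"rx": 0,"ry": 0,"rz": 0},{"x": 0,"y": 0,"z": 0.4,"rx": 0,"ry": 0,"rz": 0}])

```text
t: 7.02
eef_pos: [0.5057, -0.077, 0.0021]
orientation: [0.0, -0.248, 0.969, -0.0]
contact_force: [-0.1, -0.5, 0.0]
opening: 0.0001
gripper_force: 0.0
```

>>> play_rows(motion=[{"x": 0,"y": 0,"z": 0.3,"rx": 0,"ry": 0,"rz": 0},{"x": 0,"y": 0,"z": 0,"rx": 0,"ry": 0,"rz": 0}])

```text
t: 7.28
eef_pos: [0.5054, -0.0771, -0.0011]
orientation: [-0.0, -0.248, 0.969, 0.0]
contact_force: [0.2, 0.3, 1.0]
opening: 0.0004
gripper_force: 0.0
```

>>> play_rows(motion=[{"x": 0,"y": 0,"z": 0.3,"rx": 0,"ry": 0,"rz": 0},{"x": 0,"y": 0,"z": 0,"rx": 0,"ry": 0,"rz": 0}])

```text
t: 7.52
eef_pos: [0.5055, -0.0771, -0.0039]
orientation: [-0.0, -0.248, 0.969, 0.0]
contact_force: [-0.0, 0.2, 0.3]
opening: 0.0002
gripper_force: 0.0
```

The TCP reads below the counter with no contact, which confirms the tips are short of it. I'll carry on down gently.

>>> play_rows(motion=[{"x": 0,"y": 0,"z": 0.5,"rx": 0,"ry": 0,"rz": 0},{"x": 0,"y": 0,"z": 0.5,"rx": 0,"ry": 0,"rz": 0}])

```text
t: 7.78
eef_pos: [0.5056, -0.077, -0.0141]
orientation: [-0.0, -0.248, 0.969, 0.0]
contact_force: [0.2, 0.9, 0.3]
opening: 0.0003
gripper_force: 0.0
```

>>> play_rows(motion=[{"x": 0,"y": 0,"z": 0.3,"rx": 0,"ry": 0,"rz": 0},{"x": 0,"y": 0,"z": 0,"rx": 0,"ry": 0,"rz": 0}])

```text
t: 8.02
eef_pos: [0.5054, -0.0771, -0.0171]
orientation: [-0.0, -0.248, 0.969, 0.0]
contact_force: [-0.1, -0.5, -0.6]
opening: 0.0004
gripper_force: 0.0
```

>>> play_rows(motion=[{"x": 0,"y": 0,"z": 0.3,"rx": 0,"ry": 0,"rz": 0},{"x": 0,"y": 0,"z": 0,"rx": 0,"ry": 0,"rz": 0}])

```text
t: 8.28
eef_pos: [0.5054, -0.077, -0.0199]
orientation: [-0.0, -0.248, 0.969, 0.0]
contact_force: [-0.2, 0.7, 0.2]
opening: 0.0004
gripper_force: 0.0
```

>>> play_rows(motion=[{"x": 0,"y": 0,"z": 0.2,"rx": 0,"ry": 0,"rz": 0},{"x": 0,"y": 0,"z": 0,"rx": 0,"ry": 0,"rz": 0}])

```text
t: 8.52
eef_pos: [0.5055, -0.077, -0.0219]
orientation: [-0.0, -0.248, 0.969, 0.0]
contact_force: [-0.6, 1.0, -0.3]
opening: 0.0003
gripper_force: 0.0
```

>>> play_rows(motion=[{"x": 0,"y": 0,"z": 0.3,"rx": 0,"ry": 0,"rz": 0},{"x": 0,"y": 0,"z": 0,"rx": 0,"ry": 0,"rz": 0}])

```text
t: 8.78
eef_pos: [0.5054, -0.077, -0.025]
orientation: [-0.0, -0.248, 0.969, 0.0]
contact_force: [-0.3, -0.3, 0.1]
opening: 0.0003
gripper_force: 0.0
```

>>> play_rows(motion=[{"x": 0,"y": 0,"z": 0.2,"rx": 0,"ry": 0,"rz": 0},{"x": 0,"y": 0,"z": 0,"rx": 0,"ry": 0,"rz": 0}])

```text
t: 9.02
eef_pos: [0.5055, -0.077, -0.0269]
orientation: [-0.0, -0.248, 0.969, 0.0]
contact_force: [0.1, 0.2, 0.3]
opening: 0.0005
gripper_force: 0.0
```

>>> play_rows(motion=[{"x": 0,"y": 0,"z": 0.2,"rx": 0,"ry": 0,"rz": 0},{"x": 0,"y": 0,"z": 0,"rx": 0,"ry": 0,"rz": 0}])

```text
t: 9.28
eef_pos: [0.5055, -0.077, -0.0289]
orientation: [-0.0, -0.248, 0.969, 0.0]
contact_force: [-0.1, 0.1, 0.2]
opening: 0.0004
gripper_force: 0.0
```

```bash
python3 - <<'E'
from h import *
a=vision.read_camera("scene"); b=vision.read_camera("side")
f=lambda im,x,y:cv2.resize(im[y:y+100,x:x+80],None,fx=5,fy=5,interpolation=cv2.INTER_CUBIC)
cv2.imwrite("pics/t3.png",np.hstack([f(a,200,130),f(b,260,140)])[:,:,::-1])
s=readout.get_state();p=s["eef_pos"]*[1,1,0];print(p,proj(cam("scene"),p),proj(cam("side"),p))
E
```

```text
[ 0.50558716 -0.0770346  -0.        ] [[265.79314056 207.00531473]] [[319.36302767 209.19281962]]
```

View pics/t3.png

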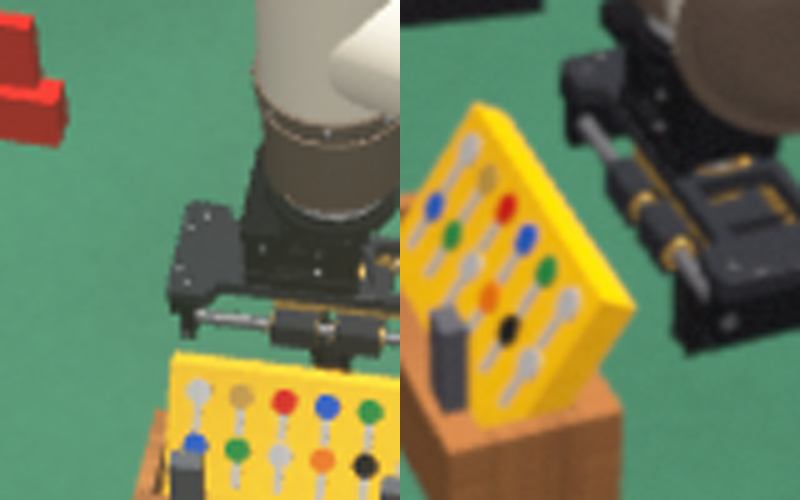

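The crop shows the gripper body clear of the counter behind the board, and the board at (180,355) not moved. The tips are hidden, so I'll go on down in small steps to contact.

>>> play_rows(motion=[{"x": 0,"y": 0,"z": 0.2,"rx": 0,"ry": 0,"rz": 0},{"x": 0,"y": 0,"z": 0,"rx": 0,"ry": 0,"rz": 0}])

```text
t: 9.62
eef_pos: [0.5056, -0.077, -0.0308]
orientation: [-0.0, -0.248, 0.969, 0.0]
contact_force: [-1.0, 0.2, -0.1]
opening: 0.0003
gripper_force: 0.0
```

>>> play_rows(motion=[{"x": 0,"y": 0,"z": 0.2,"rx": 0,"ry": 0,"rz": 0},{"x": 0,"y": 0,"z": 0,"rx": 0,"ry": 0,"rz": 0}])

```text
t: 9.88
eef_pos: [0.5056, -0.077, -0.0309]
orientation: [-0.0, -0.248, 0.969, -0.0]
contact_force: [-4.1, 0.8, 14.7]
opening: 0.0005
gripper_force: 7.4
```

>>> play_rows(motion=[{"x": 0,"y": 0,"z": 0.2,"rx": 0,"ry": 0,"rz": 0},{"x": 0,"y": 0,"z": 0,"rx": 0,"ry": 0,"rz": 0}])

```text
t: 10.12
eef_pos: [0.5057, -0.077, -0.031]
orientation: [0.0, -0.249, 0.969, -0.0]
contact_force: [-8.4, 3.3, 29.3]
opening: 0.0004
gripper_force: 14.7
```

Contact comes at a TCP reading of -0.031, so the true tip sits at reported z + 31 mm. I'll lift off, then estimate how high the gripper body's underside was from that side picture.

```bash
cat >>h.py <<'E'
TIP=.031 # true tip height = reported z + TIP (tool down)
E
python3 - <<'E'
from h import *
c=cam("side"); p=np.array([.5056,-.077,0])
for uv in((318,210),(315,203)):
  for z in(.02,.03,.04,.05,.06,.07,.08): 
    r=R.from_rotvec([0,0,-ST[2]]).apply(ray(c,uv,z)-p); print(uv,z,r.round(3))
E
```

```text
(318, 210) 0.02 [0.015 0.024 0.02 ]
(318, 210) 0.03 [0.021 0.035 0.03 ]
(318, 210) 0.04 [0.026 0.046 0.04 ]
(318, 210) 0.05 [0.031 0.057 0.05 ]
(318, 210) 0.06 [0.037 0.069 0.06 ]
(318, 210) 0.07 [0.042 0.08  0.07 ]
(318, 210) 0.08 [0.048 0.091 0.08 ]
(315, 203) 0.02 [ 0.011 -0.003  0.02 ]
(315, 203) 0.03 [0.017 0.009 0.03 ]
(315, 203) 0.04 [0.022 0.02  0.04 ]
(315, 203) 0.05 [0.028 0.032 0.05 ]
(315, 203) 0.06 [0.033 0.043 0.06 ]
(315, 203) 0.07 [0.038 0.055 0.07 ]
(315, 203) 0.08 [0.044 0.066 0.08 ]
```

>>> play_rows(motion=[{"x": 0,"y": 0,"z": -2,"rx": 0,"ry": 0,"rz": 0},{"x": 0,"y": 0,"z": -4,"rx": 0,"ry": 0,"rz": 0},{"x": 0,"y": 0,"z": -1.6,"rx": 0,"ry": 0,"rz": 0},{"x": 0,"y": 0,"z": 0,"rx": 0,"ry": 0,"rz": 0}])

```text
t: 10.62
eef_pos: [0.5066, -0.0769, 0.0424]
orientation: [0.002, -0.248, 0.969, -0.0]
contact_force: [-0.2, 0.6, -0.5]
opening: 0.0004
gripper_force: 0.0
```

The body's underside is about 80 mm above the true tip, so the fingers are full length and it is only the reported z that is off. The tip is now at 73 mm, so I'll push again at this height.

>>> play_rows(motion=[{"x": -2.0,"y": 0,"z": 0,"rx": 0,"ry": 0,"rz": 0},{"x": -1.8,"y": 0,"z": 0,"rx": 0,"ry": 0,"rz": 0},{"x": -1.0,"y": 0,"z": 0,"rx": 0,"ry": 0,"rz": 0},{"x": -0.7,"y": 0,"z": 0,"rx": 0,"ry": 0,"rz": 0},{"x": -0.5,"y": 0,"z": 0,"rx": 0,"ry": 0,"rz": 0},{"x": -0.5,"y": 0,"z": 0,"rx": 0,"ry": 0,"rz": 0},{"x": -0.5,"y": 0,"z": 0,"rx": 0,"ry": 0,"rz": 0},{"x": -0.5,"y": 0,"z": 0,"rx": 0,"ry": 0,"rz": 0}])

```text
t: 11.62
eef_pos: [0.5718, -0.0409, 0.0414]
orientation: [0.0, -0.248, 0.969, 0.0]
contact_force: [-0.8, -0.6, 0.5]
opening: 0.0002
gripper_force: 0.4
```

>>> play_rows(motion=[{"x": -0.5,"y": 0,"z": 0,"rx": 0,"ry": 0,"rz": 0},{"x": -0.5,"y": 0,"z": 0,"rx": 0,"ry": 0,"rz": 0},{"x": -0.4,"y": 0,"z": 0,"rx": 0,"ry": 0,"rz": 0},{"x": -0.4,"y": 0,"z": 0,"rx": 0,"ry": 0,"rz": 0},{"x": -0.3,"y": 0,"z": 0,"rx": 0,"ry": 0,"rz": 0},{"x": -0.3,"y": 0,"z": 0,"rx": 0,"ry": 0,"rz": 0},{"x": 0,"y": 0,"z": 0,"rx": 0,"ry": 0,"rz": 0}])

```text
t: 12.5
eef_pos: [0.5927, -0.0294, 0.0412]
orientation: [0.0, -0.248, 0.969, -0.0]
contact_force: [0.1, -0.0, 0.1]
opening: 0.0002
gripper_force: 0.0
```

```bash
python3 - <<'E'
from h import *
s=state(); print(instand(s["eef_pos"]).round(4))
a=vision.read_camera("scene"); b=vision.read_camera("side")
cv2.imwrite("pics/sc4.png",a[:,:,::-1]);cv2.imwrite("pics/sd4.png",b[:,:,::-1])
for n,im in(("scene",a),("side",b)):
    h=cv2.cvtColor(im,cv2.COLOR_RGB2HSV); m=((abs(h[...,0].astype(int)-26)<5)&(h[...,1]>200)&(h[...,2]>150)).astype(np.uint8); m[:, :225]=0;m[:170]=m[:170]*(n=="side"); m[:150]=0;m[260:]=0;m[:,320:]=0
    hull=cv2.convexHull(cv2.findNonZero(m)); print(n,cv2.approxPolyDP(hull,2,True)[:,0].tolist())
    up=np.array([[3,-80,115],[3,80,115],[21,-80,115],[21,80,115],[21,-80,55],[21,80,55]])/1000
    print("upright pred",proj(cam(n),place(ST,up)).round().tolist())
E
```

```text
{'t': np.float64(12.5), 'eef_pos': array([ 0.5927, -0.0294,  0.0412]), 'orientation': array([ 1.000e-04, -2.479e-01,  9.688e-01, -0.000e+00]), 'contact_force': array([ 0.1106, -0.0469,  0.0725]), 'opening': np.float64(0.0002), 'gripper_force': np.float64(0.0), 'joint_pos': array([ 0.2231,  0.4766, -0.2606, -0.    , -0.8333, -1.293 ])}
[-0.0182  0.0005  0.0412]Traceback (most recent call last):
  File "<stdin>", line 7, in <module>
cv2.error: OpenCV(4.12.0) /io/opencv/modules/imgproc/src/convhull.cpp:143: error: (-215:Assertion failed) total >= 0 && (depth == CV_32F || depth == CV_32S) in function 'convexHull'
```

```bash
cat >>h.py <<'E'
def board(a,b):
  for n,im in(("scene",a),("side",b)):
    h=cv2.cvtColor(im,cv2.COLOR_RGB2HSV); m=((abs(h[...,0].astype(int)-25)<6)&(h[...,1]>190)&(h[...,2]>120)).astype(np.uint8)
    z=np.zeros_like(m); z[160:260,225:310]=1; m*=z
    print(n,m.sum(),cv2.approxPolyDP(cv2.convexHull(cv2.findNonZero(m)),2,True)[:,0].tolist() if m.sum() else "")
    up=np.array([[3,-80,115],[3,80,115],[21,-80,115],[21,80,115],[21,-80,55],[21,80,55]])/1000
    print("upright pred",proj(cam(n),place(ST,up)).round().tolist())
E
python3 - <<'E'
from h import *
for i in "04":
    f={"0":("scene0","side0"),"4":("sc4","sd4")}[i]; board(*[cv2.imread(f"pics/{k}.png")[:,:,::-1] for k in f])
E
```

```text
scene 778 [[288, 209], [285, 234], [233, 227], [234, 205], [237, 201]]
upright pred [[231.0, 211.0], [288.0, 217.0], [230.0, 216.0], [287.0, 222.0], [231.0, 228.0], [286.0, 235.0]]
side 1079 [[280, 224], [275, 223], [257, 191], [275, 161], [281, 164], [305, 200], [293, 220]]
upright pred [[260.0, 162.0], [284.0, 202.0], [252.0, 163.0], [276.0, 203.0], [253.0, 184.0], [277.0, 225.0]]
scene 403 [[285, 234], [232, 227], [231, 212], [258, 211], [286, 219]]
upright pred [[231.0, 211.0], [288.0, 217.0], [230.0, 216.0], [287.0, 222.0], [231.0, 228.0], [286.0, 235.0]]
side 560 [[282, 223], [276, 223], [258, 191], [257, 162], [260, 162], [288, 200], [285, 220]]
upright pred [[260.0, 162.0], [284.0, 202.0], [252.0, 163.0], [276.0, 203.0], [253.0, 184.0], [277.0, 225.0]]
```

The board is nearly upright: its top-near corner in the side view is at (288,200), against a predicted (284,202). I'll press on gently until it bears on the uprights.

>>> play_rows(motion=[{"x": -0.3,"y": 0,"z": 0,"rx": 0,"ry": 0,"rz": 0},{"x": -0.3,"y": 0,"z": 0,"rx": 0,"ry": 0,"rz": 0},{"x": -0.2,"y": 0,"z": 0,"rx": 0,"ry": 0,"rz": 0},{"x": 0,"y": 0,"z": 0,"rx": 0,"ry": 0,"rz": 0}])

```text
t: 13.1
eef_pos: [0.5997, -0.0256, 0.0412]
orientation: [0.0, -0.248, 0.969, -0.0]
contact_force: [0.7, -0.4, -0.0]
opening: 0.0007
gripper_force: 0.0
```

>>> play_rows(motion=[{"x": -0.2,"y": 0,"z": 0,"rx": 0,"ry": 0,"rz": 0},{"x": 0,"y": 0,"z": 0,"rx": 0,"ry": 0,"rz": 0}])

```text
t: 13.35
eef_pos: [0.6014, -0.0247, 0.0413]
orientation: [0.0, -0.248, 0.969, -0.0]
contact_force: [-0.1, 0.3, -0.7]
opening: 0.0003
gripper_force: 0.0
```

>>> play_rows(motion=[{"x": -0.2,"y": 0,"z": 0,"rx": 0,"ry": 0,"rz": 0},{"x": 0,"y": 0,"z": 0,"rx": 0,"ry": 0,"rz": 0}])

```text
t: 13.6
eef_pos: [0.6031, -0.0237, 0.0413]
orientation: [0.0, -0.248, 0.969, -0.0]
contact_force: [0.4, 0.2, -0.3]
opening: 0.0004
gripper_force: 0.0
```

```bash
python3 - <<'E'
from h import *
s=state(); print(instand(s["eef_pos"]).round(4))
board(vision.read_camera("scene"),vision.read_camera("side"))
E
```

```text
{'t': np.float64(13.6), 'eef_pos': array([ 0.6031, -0.0237,  0.0413]), 'orientation': array([ 1.000e-04, -2.478e-01,  9.688e-01, -0.000e+00]), 'contact_force': array([ 0.4064,  0.2244, -0.3035]), 'opening': np.float64(0.0004), 'gripper_force': np.float64(0.0), 'joint_pos': array([ 0.2287,  0.491 , -0.2342,  0.    , -0.8455, -1.2987])}
[-0.0063  0.0005  0.0413]
scene 276 [[287, 218], [284, 234], [231, 225], [231, 216]]
upright pred [[231.0, 211.0], [288.0, 217.0], [230.0, 216.0], [287.0, 222.0], [231.0, 228.0], [286.0, 235.0]]
side 494 [[281, 223], [276, 224], [259, 188], [252, 163], [255, 163], [283, 200]]
upright pred [[260.0, 162.0], [284.0, 202.0], [252.0, 163.0], [276.0, 203.0], [253.0, 184.0], [277.0, 225.0]]
```

>>> play_rows(motion=[{"x": -0.2,"y": 0,"z": 0,"rx": 0,"ry": 0,"rz": 0},{"x": 0,"y": 0,"z": 0,"rx": 0,"ry": 0,"rz": 0}])

```text
t: 13.95
eef_pos: [0.6032, -0.0235, 0.0412]
orientation: [-0.002, -0.248, 0.969, -0.0]
contact_force: [-3.6, -3.0, 4.1]
opening: 0.0004
gripper_force: 2.6
```

>>> play_rows(motion=[{"x": -0.15,"y": 0,"z": 0,"rx": 0,"ry": 0,"rz": 0},{"x": 0,"y": 0,"z": 0,"rx": 0,"ry": 0,"rz": 0}])

```text
t: 14.2
eef_pos: [0.603, -0.0235, 0.0412]
orientation: [-0.003, -0.247, 0.969, -0.0]
contact_force: [-6.8, -3.8, 5.0]
opening: 0.0003
gripper_force: 4.2
```

>>> play_rows(motion=[{"x": -0.15,"y": 0,"z": 0,"rx": 0,"ry": 0,"rz": 0},{"x": 0,"y": 0,"z": 0,"rx": 0,"ry": 0,"rz": 0}])

```text
t: 14.45
eef_pos: [0.6028, -0.0236, 0.0412]
orientation: [-0.005, -0.247, 0.969, -0.0]
contact_force: [-9.8, -5.5, 8.1]
opening: 0.0007
gripper_force: 5.8
```

The board is firmly seated. The finger centre is at stand x ≈ -6.4 mm against a predicted -6.5 mm, so the calibration is very good. I'll retreat slowly and check that the board stays.

>>> play_rows(motion=[{"x": 0.3,"y": 0,"z": 0,"rx": 0,"ry": 0,"rz": 0},{"x": 0.3,"y": 0,"z": 0,"rx": 0,"ry": 0,"rz": 0},{"x": 0.5,"y": 0,"z": 0,"rx": 0,"ry": 0,"rz": 0},{"x": 1.0,"y": 0,"z": 0,"rx": 0,"ry": 0,"rz": 0},{"x": 2.0,"y": 0,"z": 0,"rx": 0,"ry": 0,"rz": 0},{"x": 3.0,"y": 0,"z": 0,"rx": 0,"ry": 0,"rz": 0},{"x": 3.0,"y": 0,"z": -2,"rx": 0,"ry": 0,"rz": 0},{"x": 0,"y": 0,"z": -5,"rx": 0,"ry": 0,"rz": 0},{"x": 0,"y": 0,"z": -2,"rx": 0,"ry": 0,"rz": 0}], fingers=1)

```text
t: 15.58
eef_pos: [0.5199, -0.0702, 0.1344]
orientation: [0.003, -0.248, 0.969, -0.001]
contact_force: [0.3, -0.1, -0.8]
opening: 0.0815
gripper_force: 0.0
```

```bash
python3 - <<'E'
from h import *
s=state(); print(instand(s["eef_pos"]).round(4))
board(vision.read_camera("scene"),vision.read_camera("side"))
t=place(KP,np.array([[-.005,0,.16-TIP]]))[0]; print(t); plan(t,KP[2]-np.pi,9)
E
```

```text
{'t': np.float64(15.575), 'eef_pos': array([ 0.5199, -0.0702,  0.1344]), 'orientation': array([ 2.800e-03, -2.479e-01,  9.688e-01, -6.000e-04]), 'contact_force': array([ 0.3433, -0.1339, -0.8454]), 'opening': np.float64(0.0815), 'gripper_force': np.float64(0.0), 'joint_pos': array([ 1.7590e-01,  2.6270e-01, -3.2560e-01,  9.0000e-04, -9.7690e-01,
       -1.2462e+00])}
[-0.1016 -0.0006  0.1344]
scene 241 [[285, 233], [232, 227], [231, 216], [285, 223]]
upright pred [[231.0, 211.0], [288.0, 217.0], [230.0, 216.0], [287.0, 222.0], [231.0, 228.0], [286.0, 235.0]]
side 619 [[282, 223], [275, 223], [259, 188], [252, 163], [260, 164], [283, 200]]
upright pred [[260.0, 162.0], [284.0, 202.0], [252.0, 163.0], [276.0, 203.0], [253.0, 184.0], [277.0, 225.0]]
[ 0.45220468 -0.38208351  0.129     ]
{"x":2.33,"y":-2.68,"z":0.05,"ry":0.001},{"x":2.33,"y":-2.68,"z":0.05,"rx":-0.001,"rz":0.001},{"x":2.33,"y":-2.68,"z":0.05,"ry":0.001},{"x":2.33,"y":-2.68,"z":0.05,"ry":0.001,"rz":0.001},{"x":2.33,"y":-2.68,"z":0.06,"ry":0.001},{"x":2.32,"y":-2.69,"z":0.05,"rx":-0.001,"rz":0.001},{"x":2.33,"y":-2.68,"z":0.06,"ry":0.001},{"x":2.32,"y":-2.69,"z":0.05,"ry":0.001,"rz":0.001},{"x":2.32,"y":-2.68,"z":0.06,"rx":-0.001},
end [ 0.4522 -0.382   0.129 ]
```

The board stays upright with the robot clear. Now over to the keeper.

>>> play_rows(motion=[{"x": 2.3,"y": -2.7,"z": 0,"rx": 0,"ry": 0.006,"rz": 0},{"x": 3.5,"y": -4.0,"z": 0.1,"rx": 0,"ry": 0,"rz": 0},{"x": 4.6,"y": -5.3,"z": 0.1,"rx": 0,"ry": 0,"rz": 0},{"x": 4.6,"y": -5.3,"z": 0.1,"rx": 0,"ry": 0,"rz": 0},{"x": 3.5,"y": -4.1,"z": 0.1,"rx": 0,"ry": 0,"rz": 0},{"x": 2.4,"y": -2.75,"z": 0.1,"rx": 0,"ry": 0,"rz": 0},{"x": 0,"y": 0,"z": 0,"rx": 0,"ry": 0,"rz": 0},{"x": 0,"y": 0,"z": 0,"rx": 0,"ry": 0,"rz": 0}], fingers=1)

```text
t: 16.68
eef_pos: [0.454, -0.3663, 0.1264]
orientation: [-0.004, -0.248, 0.969, 0.0]
contact_force: [-0.6, -0.2, -1.3]
opening: 0.0867
gripper_force: 0.0
```

```bash
python3 - <<'E'
from h import *
s=state(); c=cam("wrist")
im=vision.read_camera("wrist"); cv2.imwrite("pics/w5.png",im[:,:,::-1])
h=cv2.cvtColor(im,cv2.COLOR_RGB2HSV); m=(((h[...,0]<8)|(h[...,0]>172))&(h[...,1]>170)&(h[...,2]>60)).astype(np.uint8)
n,l,st,_=cv2.connectedComponentsWithStats(m); k=1+np.argmax(st[1:,4]); m=(l==k).astype(np.uint8); print(st[k])
print("hull",cv2.approxPolyDP(cv2.convexHull(cv2.findNonZero(m)),2,True)[:,0].tolist())
P=np.array([[x,y,z] for x,y,z in [(-11,-15,100),(-11,15,100),(1,15,100),(1,-15,100),(-11,-30,45),(-11,30,45),(11,30,45),(11,-30,45),(-11,-30,9),(-11,30,9)]])/1000
print(proj(c,place(KP,P)).round().tolist())
v=h[...,2]; bright=m*(v>200); print("bright hull",cv2.approxPolyDP(cv2.convexHull(cv2.findNonZero(bright)),2,True)[:,0].tolist())
t=place(KP,np.array([[-.005,0,.16-TIP]]))[0]; plan(t,KP[2]-np.pi,1)
E
```

```text
{'t': np.float64(16.675), 'eef_pos': array([ 0.454 , -0.3663,  0.1264]), 'orientation': array([-0.0036, -0.2477,  0.9688,  0.    ]), 'contact_force': array([-0.6231, -0.199 , -1.3065]), 'opening': np.float64(0.0867), 'gripper_force': np.float64(0.0), 'joint_pos': array([-0.3989,  0.3706, -0.1885,  0.005 , -1.0175, -0.674 ])}
[ 231  183   66   42 2342]
hull [[294, 186], [294, 215], [279, 224], [241, 223], [231, 212], [231, 190], [236, 183]]
[[243.0, 208.0], [283.0, 208.0], [283.0, 223.0], [243.0, 223.0], [233.0, 190.0], [299.0, 191.0], [298.0, 214.0], [234.0, 213.0], [238.0, 182.0], [297.0, 182.0]]
bright hull [[296, 194], [294, 214], [279, 224], [241, 223], [231, 212], [231, 191]]
{"x":0.97,"y":-1.3,"z":-0.22,"rx":0.001,"ry":-0.007,"rz":0.005},
end [ 0.4522 -0.3821  0.129 ]
```

The keeper lies where predicted, within about 2 px: the tab's front-top edge is at cols 241–279, row 223, against a predicted 243–283. I'll correct the lag, go down to a true tip height of 58 mm, and grip.

>>> play_rows(motion=[{"x": 1.0,"y": -1.4,"z": 0,"rx": 0,"ry": -0.007,"rz": 0.003},{"x": 0,"y": 0,"z": 2.5,"rx": 0,"ry": 0,"rz": 0},{"x": 0,"y": 0,"z": 3.5,"rx": 0,"ry": 0,"rz": 0},{"x": 0,"y": 0,"z": 2.7,"rx": 0,"ry": 0,"rz": 0},{"x": 0,"y": 0,"z": 1.1,"rx": 0,"ry": 0,"rz": 0},{"x": 0,"y": 0,"z": 0,"rx": 0,"ry": 0,"rz": 0}])

```text
t: 17.48
eef_pos: [0.4528, -0.384, 0.0294]
orientation: [0.0, -0.247, 0.969, 0.0]
contact_force: [0.0, -0.3, 0.5]
opening: 0.0871
gripper_force: 0.0
```

```bash
python3 - <<'E'
from h import *
s=state(); t=place(KP,np.array([[-.005,-.002,.058-TIP]]))[0]; plan(t,KP[2]-np.pi,1)
E
```

```text
{'t': np.float64(17.475), 'eef_pos': array([ 0.4528, -0.384 ,  0.0294]), 'orientation': array([ 2.000e-04, -2.466e-01,  9.691e-01,  3.000e-04]), 'contact_force': array([ 0.0132, -0.322 ,  0.5158]), 'opening': np.float64(0.0871), 'gripper_force': np.float64(0.0), 'joint_pos': array([-4.313e-01,  4.921e-01, -2.701e-01, -8.000e-04, -8.087e-01,
       -6.405e-01])}
{"x":-0.04,"z":0.24,"rz":0.002},
end [ 0.4531 -0.3838  0.027 ]
```

Now grip with 30 N.

>>> play_rows(motion=[{"x": 0,"y": 0,"z": 0.2,"rx": 0,"ry": 0,"rz": 0},{"x": 0,"y": 0,"z": 0,"rx": 0,"ry": 0,"rz": 0},{"x": 0,"y": 0,"z": 0,"rx": 0,"ry": 0,"rz": 0},{"x": 0,"y": 0,"z": 0,"rx": 0,"ry": 0,"rz": 0},{"x": 0,"y": 0,"z": 0,"rx": 0,"ry": 0,"rz": 0},{"x": 0,"y": 0,"z": 0,"rx": 0,"ry": 0,"rz": 0},{"x": 0,"y": 0,"z": 0,"rx": 0,"ry": 0,"rz": 0}], fingers=-1, force=35)

```text
t: 18.35
eef_pos: [0.4526, -0.384, 0.0275]
orientation: [0.0, -0.246, 0.969, 0.0]
contact_force: [0.2, -0.2, 0.3]
opening: 0.0297
gripper_force: 34.8
```

>>> play_rows(motion=[{"x": 0,"y": 0,"z": -1.5,"rx": 0,"ry": 0,"rz": 0},{"x": 0,"y": 0,"z": -3.0,"rx": 0,"ry": 0,"rz": 0},{"x": 0,"y": 0,"z": -4.0,"rx": 0,"ry": 0,"rz": 0},{"x": 0,"y": 0,"z": -4.0,"rx": 0,"ry": 0,"rz": 0},{"x": 0,"y": 0,"z": -1.5,"rx": 0,"ry": 0,"rz": 0},{"x": 0,"y": 0,"z": 0,"rx": 0,"ry": 0,"rz": 0}])

```text
t: 19.1
eef_pos: [0.4528, -0.384, 0.1683]
orientation: [0.001, -0.246, 0.969, -0.0]
contact_force: [1.3, -0.1, -2.4]
opening: 0.0299
gripper_force: 34.8
```

```bash
python3 - <<'E'
from h import *
s=state(); print(instand(s["eef_pos"]))
# tab centre over the gap: keeper x=-9 -> tab -14; keeper bottom = tip-.058
t=place(ST,np.array([[-.014,0,.175-TIP]]))[0]; plan(t,ST[2]-np.pi,10)
im=vision.read_camera("wrist"); cv2.imwrite("pics/w6.png",im[:,:,::-1])
E
```

```text
{'t': np.float64(19.1), 'eef_pos': array([ 0.4528, -0.384 ,  0.1683]), 'orientation': array([ 1.300e-03, -2.462e-01,  9.692e-01, -2.000e-04]), 'contact_force': array([ 1.3184, -0.084 , -2.4401]), 'opening': np.float64(0.0299), 'gripper_force': np.float64(34.7834), 'joint_pos': array([-0.4317,  0.3475, -0.1079, -0.0014, -1.1131, -0.6409])}
[-0.3105087  -0.24428203  0.16826349]
{"x":-2.96,"y":2.44,"z":0.25},{"x":-2.97,"y":2.45,"z":0.24},{"x":-2.96,"y":2.44,"z":0.25,"ry":0.001},{"x":-2.97,"y":2.45,"z":0.25},{"x":-2.96,"y":2.44,"z":0.24,"rx":-0.001},{"x":-2.96,"y":2.44,"z":0.25},{"x":-2.97,"y":2.45,"z":0.24,"ry":0.001},{"x":-2.96,"y":2.44,"z":0.25},{"x":-2.97,"y":2.45,"z":0.24},{"x":-2.96,"y":2.44,"z":0.24},
end [ 0.5966 -0.0278  0.144 ]
```

Grip confirmed: the opening is 29.9 mm and the weight shows in the force. The keeper's bottom is at about 141 mm, clear of the 115 mm board, so I'll carry it over the gap at this height.

>>> play_rows(motion=[{"x": -2.0,"y": 1.6,"z": 0,"rx": 0,"ry": 0,"rz": 0},{"x": -3.0,"y": 2.5,"z": 0,"rx": 0,"ry": 0,"rz": 0},{"x": -3.6,"y": 3.0,"z": 0,"rx": 0,"ry": 0,"rz": 0},{"x": -3.6,"y": 3.0,"z": 0,"rx": 0,"ry": 0,"rz": 0},{"x": -3.6,"y": 3.0,"z": 0,"rx": 0,"ry": 0,"rz": 0},{"x": -3.6,"y": 3.0,"z": 0,"rx": 0,"ry": 0,"rz": 0},{"x": -3.6,"y": 2.9,"z": 0,"rx": 0,"ry": 0,"rz": 0},{"x": -3.0,"y": 2.5,"z": 0,"rx": 0,"ry": 0,"rz": 0},{"x": -2.0,"y": 1.8,"z": 0,"rx": 0,"ry": 0,"rz": 0},{"x": 0,"y": 0,"z": 0,"rx": 0,"ry": 0,"rz": 0}])

```text
t: 20.4
eef_pos: [0.5866, -0.0441, 0.1652]
orientation: [-0.002, -0.248, 0.969, 0.001]
contact_force: [-0.7, -1.0, -2.2]
opening: 0.0295
gripper_force: 34.8
```

>>> play_rows(motion=[{"x": 0,"y": 0,"z": 0,"rx": 0,"ry": 0,"rz": 0},{"x": 0,"y": 0,"z": 0,"rx": 0,"ry": 0,"rz": 0}])

```text
t: 20.65
eef_pos: [0.5866, -0.0466, 0.1672]
orientation: [-0.0, -0.246, 0.969, 0.0]
contact_force: [-0.3, 1.0, -1.1]
opening: 0.0298
gripper_force: 34.8
```

```bash
python3 - <<'E'
from h import *
s=state(); print(instand(s["eef_pos"]))
t=place(ST,np.array([[-.0145,0,s["eef_pos"][2]]]))[0]; plan(t,ST[2]-np.pi,1)
a,b,w=[vision.read_camera(n) for n in("scene","side","wrist")]
cv2.imwrite("pics/sc7.png",a[:,:,::-1]);cv2.imwrite("pics/sd7.png",b[:,:,::-1]);cv2.imwrite("pics/w7.png",w[:,:,::-1])
board(a,b)
def red(im): 
    h=cv2.cvtColor(im,cv2.COLOR_RGB2HSV); m=(((h[...,0]<8)|(h[...,0]>172))&(h[...,1]>170)&(h[...,2]>60)).astype(np.uint8)
    n,l,st,_=cv2.connectedComponentsWithStats(m); return [(st[k].tolist(),cv2.approxPolyDP(cv2.convexHull(cv2.findNonZero((l==k).astype(np.uint8))),2,True)[:,0].tolist()) for k in range(1,n) if st[k,4]>60]
z=s["eef_pos"][2]+TIP-.058
i=instand(s["eef_pos"]); q=np.r_[s["eef_pos"][:2]+R.from_rotvec([0,0,ST[2]]).apply([.0055,0,0])[:2],ST[2]]
P=np.array([(-11,-30,45),(-11,30,45),(11,30,45),(11,-30,45),(-11,-30,9),(-11,30,9),(11,30,9),(11,-30,9),(8,-27,0),(8,27,0)])/1000+[0,0,z]
for n,im in zip(("scene","side","wrist"),(a,b,w)): print(n,red(im)); print(proj(cam(n),place(q,P)).round().tolist())
E
```

```text
{'t': np.float64(20.65), 'eef_pos': array([ 0.5866, -0.0466,  0.1672]), 'orientation': array([-2.000e-04, -2.458e-01,  9.693e-01,  2.000e-04]), 'contact_force': array([-0.3457,  0.9521, -1.0831]), 'opening': np.float64(0.0298), 'gripper_force': np.float64(34.7835), 'joint_pos': array([ 1.9550e-01,  3.4110e-01, -1.2060e-01, -4.0000e-04, -1.1096e+00,
       -1.2695e+00])}
[-0.03173106 -0.01176153  0.16721868]
{"x":-1.72,"y":1.18,"rx":0.001,"rz":-0.001},
end [ 0.5961 -0.028   0.1672]
scene 267 [[285, 233], [232, 227], [231, 216], [285, 223]]
upright pred [[231.0, 211.0], [288.0, 217.0], [230.0, 216.0], [287.0, 222.0], [231.0, 228.0], [286.0, 235.0]]
side 619 [[281, 223], [276, 224], [259, 188], [252, 163], [259, 162], [283, 200]]
upright pred [[260.0, 162.0], [284.0, 202.0], [252.0, 163.0], [276.0, 203.0], [253.0, 184.0], [277.0, 225.0]]
scene [([187, 66, 10, 14, 78], [[196, 66], [194, 79], [191, 79], [187, 73]]), ([169, 80, 11, 15, 89], [[177, 80], [177, 93], [174, 94], [169, 86]]), ([246, 172, 23, 31, 469], [[266, 202], [247, 199], [246, 189], [252, 172], [262, 173], [268, 188]]), ([4
[... 375 characters left out ...]
9], [[397, 75], [389, 83], [385, 83], [380, 70], [397, 70]]), ([413, 71, 19, 14, 156], [[431, 74], [422, 84], [418, 84], [413, 71], [431, 71]]), ([273, 125, 18, 47, 450], [[282, 171], [274, 155], [273, 141], [280, 125], [290, 153], [290, 168]])]
[[282.0, 140.0], [292.0, 154.0], [282.0, 156.0], [273.0, 142.0], [282.0, 154.0], [292.0, 168.0], [282.0, 170.0], [273.0, 156.0], [274.0, 160.0], [283.0, 173.0]]
wrist [([232, 225, 96, 67, 4684], [[327, 255], [311, 291], [247, 291], [233, 262], [232, 243], [239, 225], [320, 227], [327, 245]])]
[[232.0, 243.0], [329.0, 243.0], [328.0, 275.0], [234.0, 275.0], [239.0, 223.0], [322.0, 223.0], [321.0, 251.0], [240.0, 251.0], [245.0, 242.0], [315.0, 242.0]]
```

The keeper sits in the hand as predicted, to 1–2 px in all three views, and the board is upright. I'll align, then go down to just above the rim.

>>> play_rows(motion=[{"x": -0.9,"y": 0.6,"z": 0,"rx": 0,"ry": 0,"rz": 0},{"x": -0.8,"y": 0.6,"z": 0,"rx": 0,"ry": 0,"rz": 0},{"x": 0,"y": 0,"z": 0,"rx": 0,"ry": 0,"rz": 0},{"x": 0,"y": 0,"z": 0,"rx": 0,"ry": 0,"rz": 0}])

```text
t: 21.3
eef_pos: [0.5965, -0.0268, 0.1678]
orientation: [0.0, -0.247, 0.969, 0.0]
contact_force: [0.5, -0.6, -1.8]
opening: 0.0298
gripper_force: 34.8
```

```bash
python3 - <<'E'
from h import *
s=state(); print(instand(s["eef_pos"]))
t=place(ST,np.array([[-.0145,0,.0975]]))[0]; plan(t,ST[2]-np.pi,1)
E
```

```text
{'t': np.float64(21.3), 'eef_pos': array([ 0.5965, -0.0268,  0.1678]), 'orientation': array([ 3.000e-04, -2.466e-01,  9.691e-01,  1.000e-04]), 'contact_force': array([ 0.5239, -0.5605, -1.8026]), 'opening': np.float64(0.0298), 'gripper_force': np.float64(34.7835), 'joint_pos': array([ 2.2590e-01,  3.5430e-01, -9.9300e-02, -3.0000e-04, -1.1166e+00,
       -1.2983e+00])}
[-0.01363278  0.00094064  0.16776738]
{"x":0.09,"y":-0.09,"z":7.03,"ry":0.001},
end [ 0.5962 -0.028   0.0975]
```

>>> play_rows(motion=[{"x": 0.1,"y": 0,"z": 1.5,"rx": 0,"ry": 0,"rz": 0},{"x": 0,"y": 0,"z": 2.5,"rx": 0,"ry": 0,"rz": 0},{"x": 0,"y": 0,"z": 2.0,"rx": 0,"ry": 0,"rz": 0},{"x": 0,"y": 0,"z": 1.0,"rx": 0,"ry": 0,"rz": 0},{"x": 0,"y": 0,"z": 0.5,"rx": 0,"ry": 0,"rz": 0},{"x": 0,"y": 0,"z": 0.5,"rx": 0,"ry": 0,"rz": 0},{"x": 0,"y": 0,"z": 0.5,"rx": 0,"ry": 0,"rz": 0},{"x": 0,"y": 0,"z": 0,"rx": 0,"ry": 0,"rz": 0}])

```text
t: 22.3
eef_pos: [0.5956, -0.0275, 0.0827]
orientation: [0.0, -0.246, 0.969, 0.0]
contact_force: [-0.3, -0.4, -1.1]
opening: 0.0297
gripper_force: 34.8
```

```bash
python3 - <<'E'
from h import *
s=state(); print(instand(s["eef_pos"])); board(vision.read_camera("scene"),vision.read_camera("side"))
E
```

```text
{'t': np.float64(22.3), 'eef_pos': array([ 0.5956, -0.0275,  0.0827]), 'orientation': array([ 3.000e-04, -2.463e-01,  9.692e-01,  1.000e-04]), 'contact_force': array([-0.2674, -0.4287, -1.1424]), 'opening': np.float64(0.0297), 'gripper_force': np.float64(34.7836), 'joint_pos': array([ 2.2500e-01,  4.3240e-01, -2.1080e-01, -4.0000e-04, -9.2700e-01,
       -1.2978e+00])}
[-0.01475695  0.00074604  0.08274243]
scene 277 [[285, 233], [232, 227], [231, 216], [285, 223]]
upright pred [[231.0, 211.0], [288.0, 217.0], [230.0, 216.0], [287.0, 222.0], [231.0, 228.0], [286.0, 235.0]]
side 602 [[281, 223], [276, 224], [259, 188], [252, 163], [260, 164], [282, 199]]
upright pred [[260.0, 162.0], [284.0, 202.0], [252.0, 163.0], [276.0, 203.0], [253.0, 184.0], [277.0, 225.0]]
```

>>> play_rows(motion=[{"x": 0,"y": 0,"z": 0.4,"rx": 0,"ry": 0,"rz": 0},{"x": 0,"y": 0,"z": 0.4,"rx": 0,"ry": 0,"rz": 0},{"x": 0,"y": 0,"z": 0.3,"rx": 0,"ry": 0,"rz": 0},{"x": 0,"y": 0,"z": 0,"rx": 0,"ry": 0,"rz": 0}])

```text
t: 22.9
eef_pos: [0.5955, -0.0275, 0.0715]
orientation: [0.0, -0.246, 0.969, 0.0]
contact_force: [0.7, -0.5, -1.0]
opening: 0.0299
gripper_force: 34.8
```

>>> play_rows(motion=[{"x": 0,"y": 0,"z": 0.3,"rx": 0,"ry": 0,"rz": 0},{"x": 0,"y": 0,"z": 0.3,"rx": 0,"ry": 0,"rz": 0},{"x": 0,"y": 0,"z": 0,"rx": 0,"ry": 0,"rz": 0}])

```text
t: 23.28
eef_pos: [0.5955, -0.0275, 0.0655]
orientation: [0.0, -0.246, 0.969, 0.0]
contact_force: [0.6, 0.2, -1.6]
opening: 0.03
gripper_force: 34.8
```

No contact, and the body is already past the rim. I'll continue.

>>> play_rows(motion=[{"x": 0,"y": 0,"z": 0.5,"rx": 0,"ry": 0,"rz": 0},{"x": 0,"y": 0,"z": 0.5,"rx": 0,"ry": 0,"rz": 0},{"x": 0,"y": 0,"z": 0.5,"rx": 0,"ry": 0,"rz": 0},{"x": 0,"y": 0,"z": 0,"rx": 0,"ry": 0,"rz": 0}])

```text
t: 23.78
eef_pos: [0.5955, -0.0275, 0.0503]
orientation: [0.0, -0.246, 0.969, 0.0]
contact_force: [-0.4, -0.2, -1.2]
opening: 0.0295
gripper_force: 34.8
```

>>> play_rows(motion=[{"x": 0,"y": 0,"z": 0.4,"rx": 0,"ry": 0,"rz": 0},{"x": 0,"y": 0,"z": 0.4,"rx": 0,"ry": 0,"rz": 0},{"x": 0,"y": 0,"z": 0.2,"rx": 0,"ry": 0,"rz": 0},{"x": 0,"y": 0,"z": 0,"rx": 0,"ry": 0,"rz": 0}])

```text
t: 24.28
eef_pos: [0.5956, -0.0275, 0.0407]
orientation: [0.0, -0.246, 0.969, 0.0]
contact_force: [0.2, 0.6, -1.4]
opening: 0.0296
gripper_force: 34.8
```

>>> play_rows(motion=[{"x": 0,"y": 0,"z": 0.2,"rx": 0,"ry": 0,"rz": 0},{"x": 0,"y": 0,"z": 0.2,"rx": 0,"ry": 0,"rz": 0},{"x": 0,"y": 0,"z": 0,"rx": 0,"ry": 0,"rz": 0}])

```text
t: 24.65
eef_pos: [0.5959, -0.0274, 0.0375]
orientation: [0.001, -0.246, 0.969, 0.0]
contact_force: [-0.8, -0.1, 3.4]
opening: 0.0299
gripper_force: 34.8
```

Contact comes at exactly the predicted home height. I'll press it home with a little more force, then release.

>>> play_rows(motion=[{"x": 0,"y": 0,"z": 0.2,"rx": 0,"ry": 0,"rz": 0},{"x": 0,"y": 0,"z": 0,"rx": 0,"ry": 0,"rz": 0}])

```text
t: 24.9
eef_pos: [0.5961, -0.0274, 0.0375]
orientation: [0.001, -0.247, 0.969, -0.0]
contact_force: [-5.3, 1.2, 12.5]
opening: 0.0297
gripper_force: 34.8
```

>>> play_rows(motion=[{"x": 0,"y": 0,"z": -0.15,"rx": 0,"ry": 0,"rz": 0},{"x": 0,"y": 0,"z": -0.1,"rx": 0,"ry": 0,"rz": 0},{"x": 0,"y": 0,"z": 0,"rx": 0,"ry": 0,"rz": 0}])

```text
t: 25.28
eef_pos: [0.5959, -0.0274, 0.0375]
orientation: [0.001, -0.246, 0.969, 0.0]
contact_force: [-0.8, 0.3, 3.3]
opening: 0.0294
gripper_force: 34.8
```

>>> play_rows(motion=[{"x": 0,"y": 0,"z": 0,"rx": 0,"ry": 0,"rz": 0},{"x": 0,"y": 0,"z": 0,"rx": 0,"ry": 0,"rz": 0},{"x": 0,"y": 0,"z": 0,"rx": 0,"ry": 0,"rz": 0},{"x": 0,"y": 0,"z": 0,"rx": 0,"ry": 0,"rz": 0}], fingers=0.3)

```text
t: 25.78
eef_pos: [0.5958, -0.0275, 0.0372]
orientation: [0.0, -0.246, 0.969, 0.0]
contact_force: [0.5, -0.4, -0.6]
opening: 0.0548
gripper_force: 0.0
```

>>> play_rows(motion=[{"x": 0,"y": 0,"z": -1.0,"rx": 0,"ry": 0,"rz": 0},{"x": 0,"y": 0,"z": -2.5,"rx": 0,"ry": 0,"rz": 0},{"x": 0,"y": 0,"z": -4,"rx": 0,"ry": 0,"rz": 0},{"x": 0,"y": 0,"z": -4,"rx": 0,"ry": 0,"rz": 0},{"x": 2,"y": 0,"z": -2,"rx": 0,"ry": 0,"rz": 0},{"x": 5,"y": 0,"z": 0,"rx": 0,"ry": 0,"rz": 0},{"x": 5,"y": 0,"z": 0,"rx": 0,"ry": 0,"rz": 0},{"x": 2,"y": 0,"z": 0,"rx": 0,"ry": 0,"rz": 0},{"x": 0,"y": 0,"z": 0,"rx": 0,"ry": 0,"rz": 0}])

```text
t: 26.9
eef_pos: [0.4724, -0.0948, 0.1733]
orientation: [0.002, -0.246, 0.969, -0.0]
contact_force: [0.7, -0.3, 0.2]
opening: 0.0565
gripper_force: 0.0
```

```bash
python3 - <<'E'
from h import *
s=state(); a,b,w=[vision.read_camera(n) for n in("scene","side","wrist")]
board(a,b)
f=lambda im,x,y,k:cv2.resize(im[y:y+300//k,x:x+400//k],None,fx=k,fy=k,interpolation=cv2.INTER_CUBIC)
top=np.hstack([f(a,215,180,5)[:300,:400],f(b,230,155,5)[:300,:400]]); bot=np.hstack([cv2.resize(w,(400,300)),f(b,0,100,1)])
cv2.imwrite("pics/fin.png",np.vstack([top,bot])[:,:,::-1])
K=np.array([(-11,-15,100),(-11,15,100),(1,15,100),(1,-15,100),(-11,-30,45),(-11,30,45)])/1000+[-.009,0,.01]
print(proj(cam("wrist"),place(ST,K)).round().tolist())
for n,im in(("side",b),("wrist",w)):
    h=cv2.cvtColor(im,cv2.COLOR_RGB2HSV); m=(((h[...,0]<8)|(h[...,0]>172))&(h[...,1]>170)&(h[...,2]>60)).astype(np.uint8)
    k,l,st,_=cv2.connectedComponentsWithStats(m); print(n,[st[i].tolist() for i in range(1,k) if st[i,4]>20])
print(proj(cam("side"),place(ST,K)).round().tolist())
E
```

```text
{'t': np.float64(26.9), 'eef_pos': array([ 0.4724, -0.0948,  0.1733]), 'orientation': array([ 1.500e-03, -2.460e-01,  9.693e-01, -1.000e-04]), 'contact_force': array([ 0.7358, -0.2848,  0.2427]), 'opening': np.float64(0.0565), 'gripper_force': np.float64(0.0), 'joint_pos': array([ 1.3980e-01,  1.5360e-01, -3.6140e-01, -1.0000e-04, -1.0527e+00,
       -1.2136e+00])}
scene 227 [[285, 233], [232, 227], [231, 216], [285, 223]]
upright pred [[231.0, 211.0], [288.0, 217.0], [230.0, 216.0], [287.0, 222.0], [231.0, 228.0], [286.0, 235.0]]
side 596 [[281, 223], [275, 223], [259, 188], [252, 163], [260, 164], [282, 199]]
upright pred [[260.0, 162.0], [284.0, 202.0], [252.0, 163.0], [276.0, 203.0], [253.0, 184.0], [277.0, 225.0]]
[[264.0, 340.0], [295.0, 340.0], [294.0, 350.0], [265.0, 349.0], [254.0, 307.0], [305.0, 307.0]]
side [[427, 54, 8, 8, 52], [380, 69, 18, 15, 168], [413, 70, 19, 15, 157], [275, 177, 9, 21, 109], [284, 205, 3, 16, 37]]
wrist [[255, 320, 50, 30, 868]]
[[279.0, 177.0], [284.0, 184.0], [279.0, 185.0], [274.0, 178.0], [277.0, 192.0], [286.0, 208.0]]
```

View pics/fin.png

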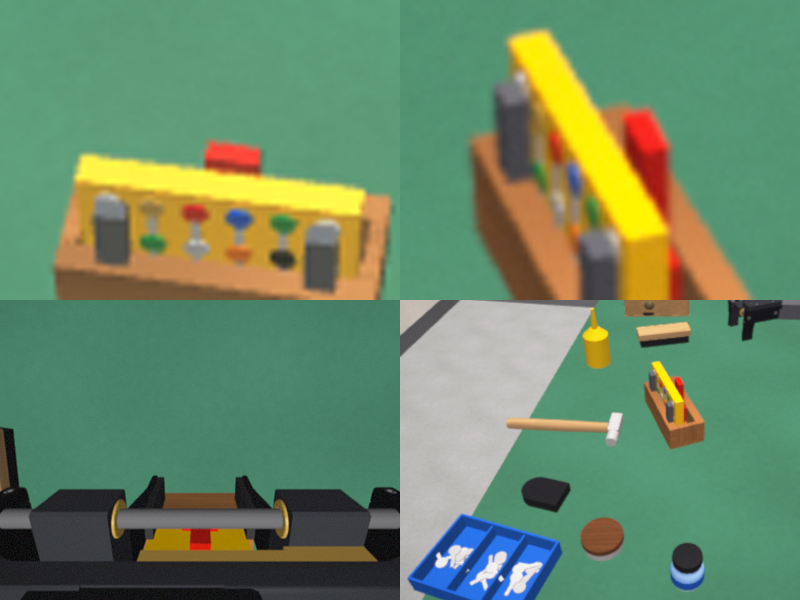

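The final picture shows the board upright against both uprights in the two top crops. The red tab is behind it at (233,158) and (645,150), with the keeper's top where it should be when home. The jar, tin and brush are where they started.

```bash
python3 -c "
from cell import workorder
print(workorder.hand_in())"
```

```text
the job is handed in; nothing more can be done
None
```

The job is handed in at about 27 s of the 64 s allowed: the board is upright against the uprights, the keeper is pressed home behind it at the predicted height, and the jar, brush and tin were not touched.

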